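# Nest the crucible and its charging funnel in the firebrick holder

## Task

Get the melting place ready to be charged: gently lower the white crucible into the tapered steel sleeve of the firebrick holder until its collar rests flat all round. Then gently nest the spout of the brass funnel in the crucible's mouth until its shoulder rests flat on the rim, and let go. Leave the jar, the screwdriver and the brush where they are.

Things in the scene. Friction and masses are not known exactly. Their poses are not given: they have to be found in the camera images.
- holder: Stack of two firebricks fixed to the bench, 130 x 130 mm seen from above (axes x, y square to its sides) and 115 mm high, lower brick buff, upper brick off-white. In the middle of its top is an upright tapered steel sleeve; the origin is the centre of the stack's underside
- holder_mouth (a point): Centre of the sleeve's mouth, level with its top edge, 117 mm above the bench (2 mm proud of the brick). The bore is 58 mm across here and narrows evenly to about 40 mm at 73 mm below; its axis is vertical
- crucible: White ceramic crucible, 112 mm tall, standing upright and open at the top, about 0.25 to 0.45 kg. From below: a tapered body 36 mm across at the foot and 54 mm at 62 mm up; a collar 74 mm across from 62 to 70 mm; a straight neck 56 mm across from 70 mm to the rim at 112 mm, where it can be gripped. Wall 4 mm; the origin is the centre of its underside and z is its axis, up
- crucible_collar (a point): Centre of the underside of the crucible's collar, 62 mm above the crucible's foot; fully home it meets holder_mouth
- crucible_rim (a point): Centre of the crucible's mouth, level with its rim, 112 mm above its foot (50 mm above the collar's underside); the mouth is 48 mm across inside
- funnel: Brass funnel, 92 mm tall, standing upright on its spout, about 0.11 to 0.21 kg. From below: a tapered spout 30 mm across at the foot and 43 mm at 40 mm up; a flat shoulder 58 mm across from 40 to 45 mm; a flared bowl; a straight band 62 mm across from 58 mm up to the top at 92 mm, where it can be gripped. Wall 3 mm; the origin is the centre of its underside and z is its axis, up
- funnel_shoulder (a point): Centre of the flat underside of the funnel's shoulder, 40 mm above the funnel's foot; fully home it meets crucible_rim
- flux_jar: Amber jar with a green cap, 60 mm across, 75 mm tall, a bystander; origin at the centre of its underside
- screwdriver: Blue-handled screwdriver, about 200 mm long, lying on the bench on the robot's side of the holder, a bystander; x runs along it from handle to tip
- brush: Brush, about 200 mm long, lying on the far right of the bench, a bystander; x runs along it from handle to bristles

How it is judged:
By the outcome, as a careful person would: the job done as asked, in the order asked, and still so for the second after the job is handed in, with the robot touching nothing.
It also fails if it takes over 64 s, if anything falls off the work surface, if the arm or the gripper's body presses on something with over 40 N, if the wrist force passes 120 N, or if a joint passes its speed limit or range.

## Robot

A 6-joint arm with a two-finger parallel gripper is mounted at the origin on the work surface. World frame = base frame: x ahead of the robot, y to its left, z up, the work surface at z = 0. Lengths are in m, angles in rad, forces in N, time in s.
With the tool pointing down it reaches from about 0.35 to 0.975 m from the base axis. Payload 7.1 kg.
Tool frame: the origin (TCP) lies at the very end of the fingers, on their centre line; the grasp point (between the pads) lies 19 mm behind it (robot.tcp_to_grasp is the distance from the TCP to the grasp point, in m); z points along the fingers, y is the line along which they close (so a half turn about z gives the same grasp; the last joint's range is limited). The gripper opens to 88 mm and grips with 3 to 60 N. Pads are 20 mm wide; open, the fingers measure 115 mm over their backs; the gripper's body (75 mm by 178 mm) begins 61 mm behind the grasp point.
Start: joints at [1.177, 0.423, 1.63, -0, 1.089, -0.019], TCP at [0.229, 0.582, 0.223] pointing down, gripper open.
Joint ranges: [-3, 3], [-0.9, 2.11], [0.09, 2.58], [-1.31, 4.45], [0.11, 2.69], [-2.54, 2.54]. Speed limits (rad/s): [2.39, 2.39, 3.01, 3.14, 3.14, 3.14].

## Interface

Orientations are given as a rotation vector (axis times angle).
In Python, from bench import robot gives the robot as it stands.
- The arm moves only by the tool send_rows, never from a script. Its argument "rows" is a list of rows, each a list of 7 numbers: the shift along the world's x, y, z in units of 0.75 m (1.0 is 0.75 m), then the turn, a rotation vector about the world's x, y, z in units of 120 degrees (1.0 is 120 degrees), then the gripper's target within -1 to 1 (fully open at 1, half-way at 0, shut at -1). In form: [[dx, dy, dz, rx, ry, rz, gripper], ...]. A call has exactly 10 rows; each row is the pose to reach, as a shift and turn from the pose commanded when the call began; what a row does not reach only later rows make up. A row lasts 1/10 s, in which the tool goes at most 50 mm and 8.59 degrees, less where a joint would pass 70% of its speed; a pose out of reach is approached as far as the arm can. A call with a number of a shift or a turn outside -1 to 1 is refused whole. A call with a gripper value outside its range is refused whole. The fingers move at their own pace and stop on an object; "newtons" is the grip in N (left out, the last holds). Time passes only in rows, so rows that repeat a pose let the fingers close, or fill a call up. It gives the time, the measured TCP pose, the force, the opening and the grip force at its end, in the units of the state.
- robot.observe(): the state, without advancing time (a new reading comes with each control period).
- robot.snapshot(name): name is "scene" or "top" or "wrist"; returns a dict with "image" (384x512x3 uint8, red, green, blue), "z_map" (384x512 float32, m along the optical axis (not along the pixel's ray), 0 where there is no reading), "vertical_fov" (degrees; the focal length in pixels is half the picture's height over the tangent of half this angle, whatever the lens; pixels are square), "cx", "cy" (the principal point, pixels), "k1" (the pictures are not rectified: a ray, as slopes to the right and down, at radius r is drawn at 1 + k1 r^2 times it, then the intrinsics apply), "rvec" (rotation vector, rad) and "tvec" (3), from world to camera coordinates, as OpenCV has them. Camera axes: x right, y down, z forward; pixel columns grow to the right and rows downward; lengths in m; the calibration is good to about 2 mm. A picture is of the moment at which its call begins.
- robot.close_job(): hands the job in; it is judged then, once.
The state is a dict: "t": time; "joint_positions": joint angles; "joint_vel": joint speeds; "joint_efforts": joint torques, N m; "position": TCP position; "tcp_rot": TCP orientation; "force": force on the tool from outside, world axes, zero at the start; "torque": the same for the moment, N m; "opening": finger opening in m; "finger_force": force on a finger pad.
Only numpy, scipy, OpenCV 4.12 (cv2) and the standard library are available. Lean on these libraries where they do the work, as an engineer would, in place of code of your own. Each camera call takes 0.05 s, during which the arm holds its last target. There are 200 camera calls.

## Working session

There is one attempt and no reset: what is moved stays moved. The work goes in short steps, Python scripts to look and compute and a tool call to move; the robot and the scene stay as the last step left them, time stands still between calls to the robot, and variables do not carry over. Pictures are saved under pics/ and viewed, at most 10 in all, crops included, and the job is handed in when it is done.

Besides the shell and the picture viewer there is one more tool, called after ">>>" as name(argument=value, ...) on one line, values as JSON. send_rows: Moves the arm, as the interface text tells. Shifts and turns lie within -1 to 1; 1 stands for 0.75 m of shift or 120 degrees of turn. Its arguments: {"type":"object","properties":{"rows":{"type":"array"},"newtons":{"type":"number"}},"required":["rows"]}

```bash
mkdir -p pics; cat > h.py <<'E'
import numpy as np, cv2
from bench import robot
def snap(n):
    s=robot.snapshot(n); im=s["image"]; H,W=im.shape[:2]
    f=H/2/np.tan(np.radians(s["vertical_fov"])/2)
    s["K"]=np.array([[f,0,s["cx"]],[0,f,s["cy"]],[0,0,1]]); s["D"]=np.array([s["k1"],0,0,0,0.])
    s["R"]=cv2.Rodrigues(np.array(s["rvec"],float))[0]; s["t"]=np.array(s["tvec"],float).ravel()
    return s
def rays(s,uv):
    n=cv2.undistortPoints(np.array(uv,float).reshape(-1,1,2),s["K"],s["D"])[:,0]
    return np.c_[n,np.ones(len(n))]
def cloud(s):
    H,W=s["z_map"].shape; v,u=np.mgrid[:H,:W]
    d=rays(s,np.c_[u.ravel(),v.ravel()])*s["z_map"].reshape(-1,1)
    P=(d-s["t"])@s["R"]; P[s["z_map"].ravel()==0]=np.nan
    return P.reshape(H,W,3)
def onplane(s,uv,z):
    d=rays(s,uv)@s["R"]; c=-s["R"].T@s["t"]
    return c+d*((z-c[2])/d[:,2])[:,None]
def save(s,p): cv2.imwrite("pics/"+p+".png",s["image"][:,:,::-1])
E
python3 - <<'E'
from h import *
a=snap("scene");b=snap("top")
cv2.imwrite("pics/a.png",cv2.resize(np.vstack([a["image"],b["image"]])[:,:,::-1],None,fx=.78,fy=.78))
np.savez("s0.npz",a=cloud(a),b=cloud(b),ai=a["image"],bi=b["image"])
for s in(a,b): print(-s["R"].T@s["t"],s["K"][0,0],s["k1"])
P=cloud(b); 
for z in (.112,.092,.117,.075):
    m=(abs(P[:,:,2]-z)<.004).astype(np.uint8)
    n,l,st,c=cv2.connectedComponentsWithStats(m)
    for i in range(1,n):
        if st[i,4]>40: q=P[l==i]; print(z,st[i],q.min(0).round(3),q.max(0).round(3),((q.min(0)+q.max(0))/2).round(4),b["image"][l==i].mean(0).round())
print(robot.observe())
E
```

```text
[1.07648198 0.08343016 0.74503038] 373.349053398949 -0.12116601885747497
[0.32084038 0.00855212 1.25733016] 424.0917750974388 -0.02775148770849325
0.112 [ 209  142   59   58 1407] [ 0.547 -0.03   0.108] [0.707 0.129 0.116] [0.627  0.0496 0.1121] [251. 251. 251.]
0.112 [362 213  19  21  82] [ 0.434 -0.333  0.108] [ 0.489 -0.282  0.115] [ 0.4615 -0.3076  0.1116] [241. 241. 241.]
0.092 [ 36 197   7  45  66] [0.457 0.598 0.088] [0.582 0.62  0.096] [0.5195 0.6095 0.0919] [136. 132. 122.]
0.117 [ 209  143   59   57 1282] [ 0.546 -0.03   0.113] [0.704 0.129 0.121] [0.6251 0.0494 0.117 ] [252. 252. 252.]
0.075 [157 134  18  18 229] [0.705 0.234 0.071] [0.758 0.284 0.079] [0.7315 0.259  0.075 ] [ 47. 228. 109.]
0.075 [ 39 197   9  52 130] [0.439 0.592 0.071] [0.585 0.62  0.079] [0.5121 0.6056 0.075 ] [161. 138.  92.]
0.075 [ 41 355   8  27  64] [0.092 0.571 0.071] [0.157 0.587 0.079] [0.1242 0.5791 0.075 ] [158. 134.  89.]
{'t': 0.1, 'joint_positions': array([ 1.17699292e+00,  4.23798126e-01,  1.63059376e+00, -5.92455861e-05,
        1.08861139e+00, -1.89901838e-02]), 'joint_vel': array([ 0.00217985, -0.00119589, -0.0022771 , -0.00187495, -0.00076951,
        0.00035353]), 'joint_efforts': array([-7.92509218e-04, -5.45614350e+01, -2.74321461e+01,  6.44407701e-02,
        1.88275811e-02,  1.46506397e-05]), 'position': array([0.22860473, 0.58115254, 0.22196618]), 'tcp_rot': array([-5.85228088e-01, -3.08635936e+00,  2.18550333e-03]), 'force': array([-1.06454475,  0.50578478, -0.25004598]), 'torque': array([ 0.01049281, -0.03080536,  0.02955398]), 'finger_force': 0.0, 'opening': 0.0880628974720491}
```

View pics/a.png

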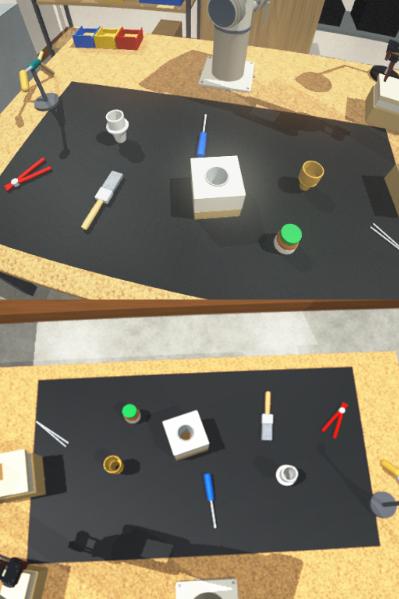

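The scene (upper half, seen from opposite the robot) and top view (lower half) show: the holder at about (186,435), the white crucible at (287,475), the brass funnel at (113,465), the green-capped jar at (130,413), the screwdriver at (210,500) and the brush at (267,415). Next I'll measure the rims.

```bash
python3 - <<'E'
from h import *
b=snap("top"); im=b["image"]; hsv=cv2.cvtColor(im,cv2.COLOR_RGB2HSV); P=cloud(b)
def circ(m,z,name):
    uv=np.argwhere(m)[:,::-1]; q=onplane(b,uv,z)[:,:2]
    (c,r)=cv2.minEnclosingCircle(q.astype(np.float32)); print(name,len(uv),np.round(c,4),round(r*2,4),q.min(0).round(3),q.max(0).round(3))
# funnel: brass mask in roi, high part
roi=np.zeros(im.shape[:2],bool); roi[190:235,125:170]=1
br=roi&(hsv[:,:,1]>110)
circ(br&(P[:,:,2]>.084),.092,"funnel")
print(np.nanmax(P[roi][:,2]))
roi=np.zeros(im.shape[:2],bool); roi[195:250,345:390]=1
circ(roi&(P[:,:,2]>.104),.112,"cruc")
# sleeve
roi=np.zeros(im.shape[:2],bool); roi[155:185,222:255]=1
circ(roi&(P[:,:,2]<.108),.117,"bore")
m=(abs(P[:,:,2]-.115)<.006); m[:, :205]=0; m[:,275:]=0
uv=np.argwhere(m)[:,::-1]; q=onplane(b,uv,.115)[:,:2]
print("holder",cv2.minAreaRect(q.astype(np.float32)))
w=snap("wrist"); c=-w["R"].T@w["t"]; o=robot.observe(); print("wristcam",c,o["position"]); 
T=cv2.Rodrigues(o["tcp_rot"])[0]; print(T.round(3), "cam in tcp",T.T@(c-o["position"]), (w["R"]@T).round(3), w["vertical_fov"])
x=im[120:260,100:400]; cv2.imwrite("pics/b.png",cv2.resize(x[:,:,::-1],None,fx=2.6,fy=2.6,interpolation=cv2.INTER_CUBIC))
E
```

```text
funnel 98 [0.5274 0.3153] 0.0636 [0.497 0.285] [0.559 0.346]
0.09711289174365749
cruc 101 [ 0.461  -0.3059] 0.056 [ 0.434 -0.333] [ 0.489 -0.279]
bore 299 [0.631  0.0571] 0.0849 [0.594 0.018] [0.658 0.092]
holder ((0.38901710510253906, -0.004760086536407471), (0.6242032051086426, 0.1367827206850052), 12.909772872924805)
wristcam [0.15854563 0.60868494 0.38481801] [0.22865224 0.58133148 0.22221505]
[[-0.931  0.366 -0.   ]
 [ 0.366  0.931 -0.001]
 [ 0.    -0.001 -1.   ]] cam in tcp [ 0.07525507 -0.00035468 -0.16260203] [[ 0.     1.     0.001]
 [-0.962  0.    -0.272]
 [-0.272 -0.001  0.962]] 60.34786547333439
```

View pics/b.png

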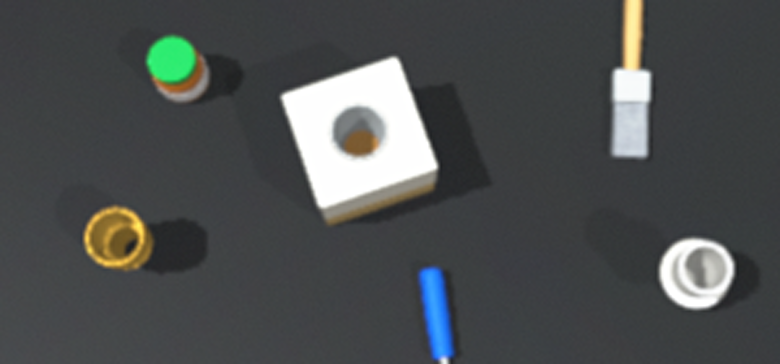

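>>> send_rows(rows=[[0.1,-0.1,0.1,0,0,-0.07,1],[0.15,-0.16,0.107,0,0,-0.14,1],[0.2,-0.22,0.107,0,0,-0.2,1],[0.25,-0.28,0.107,0,0,-0.26,1],[0.3,-0.34,0.107,0,0,-0.32,1],[0.34,-0.4,0.107,0,0,-0.38,1],[0.38,-0.45,0.107,0,0,-0.42,1],[0.42,-0.5,0.107,0,0,-0.45,1],[0.45,-0.54,0.107,0,0,-0.48,1],[0.48,-0.58,0.107,0,0,-0.52,1]])

```text
t: 1.2
position: [0.5407, 0.2083, 0.3019]
tcp_rot: [2.103, 2.334, 0.0]
force: [0.8, 0.2, -0.1]
opening: 0.0877
finger_force: 0.0
```

>>> send_rows(rows=[[0.02,-0.05,0,0,0,0,1],[0.03,-0.11,0,0,0,0,1],[0.03,-0.13,0,0,0,0,1],[0.03,-0.13,0,0,0,0,1],[0.03,-0.13,0,0,0,0,1],[0.03,-0.13,0,0,0,0,1],[0.03,-0.13,0,0,0,0,1],[0.03,-0.13,0,0,0,0,1],[0.03,-0.13,0,0,0,0,1],[0.03,-0.13,0,0,0,0,1]])

```text
t: 2.2
position: [0.5622, 0.113, 0.3017]
tcp_rot: [2.099, 2.338, 0.0]
force: [0.6, 0.4, -0.2]
opening: 0.0874
finger_force: 0.0
```

```bash
python3 - <<'E'
from h import *
w=snap("wrist"); save(w,"w1"); P=cloud(w); np.savez("w1.npz",**{k:np.asarray(v) for k,v in w.items()})
o=robot.observe(); print(o["position"],o["joint_positions"].round(2),o["t"])
hsv=cv2.cvtColor(w["image"],cv2.COLOR_RGB2HSV)
# bore by depth
top=(abs(P[:,:,2]-.115)<.006)
n,l,st,c=cv2.connectedComponentsWithStats(top.astype(np.uint8)); i=1+np.argmax(st[1:,4])
m=(l==i).astype(np.uint8)
cs,h=cv2.findContours(m,cv2.RETR_CCOMP,cv2.CHAIN_APPROX_NONE)
for k,cc in enumerate(cs):
    if len(cc)<40: continue
    q=onplane(w,cc.reshape(-1,2),.117 if h[0][k][3]>=0 else .115)[:,:2]
    if h[0][k][3]>=0:
        e=cv2.fitEllipse(q.astype(np.float32)*1000); print("hole",e,cv2.minEnclosingCircle(q.astype(np.float32)))
    else: print("outer",cv2.minAreaRect(q.astype(np.float32)),q.min(0),q.max(0))
E
```

```text
[0.56219652 0.11288282 0.30173286] [0.18 0.26 1.67 0.   1.21 0.07] 2.25
outer ((0.6265329122543335, 0.04946820065379143), (0.13058313727378845, 0.13259629905223846), 16.680004119873047) [ 0.54556123 -0.03223143] [0.69186333 0.13068643]
hole ((625.190185546875, 51.35532760620117), (53.650814056396484, 55.74147415161133), 121.33888244628906) ((0.6247041821479797, 0.05167602747678757), 0.02870655246078968)
```

View pics/w1.png

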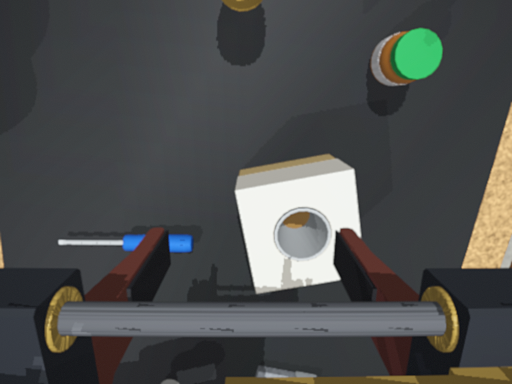

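The wrist view has world +x to the right and +y up. The bore is centred at about (303,233), the screwdriver lies at (125,243), and the bore works out to about (0.6255, 0.0505). Next I'll go over the crucible at the same yaw and look close up.

>>> send_rows(rows=[[-0.015,-0.06,0,0,0,0,1],[-0.03,-0.12,0,0,0,0,1],[-0.045,-0.18,0,0,0,0,1],[-0.06,-0.24,0,0,0,0,1],[-0.075,-0.3,-0.02,0,0,0,1],[-0.09,-0.36,-0.04,0,0,0,1],[-0.105,-0.42,-0.06,0,0,0,1],[-0.12,-0.48,-0.08,0,0,0,1],[-0.13,-0.53,-0.1,0,0,0,1],[-0.135,-0.559,-0.13,0,0,0,1]])

```text
t: 3.25
position: [0.4608, -0.3099, 0.2046]
tcp_rot: [2.1, 2.332, 0.0]
force: [0.2, 0.2, -0.7]
opening: 0.0881
finger_force: 0.0
```

>>> send_rows(rows=[[0,0,0,0,0,0,1],[0,0,0,0,0,0,1],[0,0,0,0,0,0,1],[0,0,0,0,0,0,1],[0,0,0,0,0,0,1],[0,0,0,0,0,0,1],[0,0,0,0,0,0,1],[0,0,0,0,0,0,1],[0,0,0,0,0,0,1],[0,0,0,0,0,0,1]])

```text
t: 4.25
position: [0.461, -0.3066, 0.2042]
tcp_rot: [-2.1, -2.337, 0.0]
force: [0.7, -0.1, 0.7]
opening: 0.088
finger_force: 0.0
```

```bash
cat >> h.py <<'E'
def rim(w,z,c0,R=.06,tol=.006,above=None):
    """outer contour of the pixels at height z near c0, cast onto plane z"""
    P=cloud(w); m=(abs(P[:,:,2]-z)<tol)&(np.hypot(P[:,:,0]-c0[0],P[:,:,1]-c0[1])<R)
    cs,h=cv2.findContours(m.astype(np.uint8),cv2.RETR_EXTERNAL,cv2.CHAIN_APPROX_NONE)
    q=onplane(w,max(cs,key=len).reshape(-1,2),z)[:,:2].astype(np.float32)
    return cv2.fitEllipse(q*1000), cv2.minEnclosingCircle(q)
E
python3 - <<'E'
from h import *
w=snap("wrist"); save(w,"w2"); o=robot.observe(); print(o["position"],o["t"])
print(rim(w,.112,(.461,-.306),.045))
E
```

```text
[ 0.46095412 -0.30665685  0.20421798] 4.3
(((462.337158203125, -308.35968017578125), (54.660980224609375, 55.68342208862305), 5.900096416473389), ((0.46211370825767517, -0.3083329498767853), 0.02844887413084507))
```

View pics/w2.png

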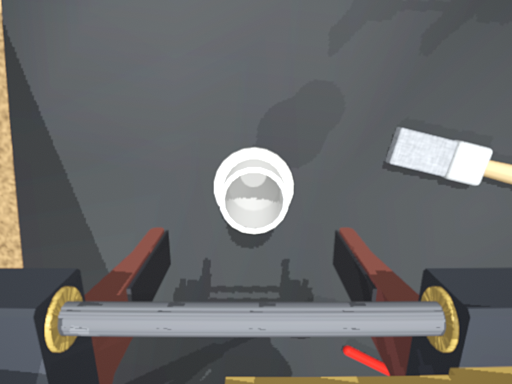

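The crucible's rim is centred at about (254,202), midway between the open fingers, so I'll descend and grip.

>>> send_rows(rows=[[0.0015,-0.002,-0.03,0,0,0,1],[0.0015,-0.002,-0.06,0,0,0,1],[0.0015,-0.002,-0.09,0,0,0,1],[0.0015,-0.002,-0.11,0,0,0,1],[0.0015,-0.002,-0.13,0,0,0,1],[0.0015,-0.002,-0.145,0,0,0,1],[0.0015,-0.002,-0.16,0,0,0,1],[0.0015,-0.002,-0.17,0,0,0,1],[0.0015,-0.002,-0.17,0,0,0,1],[0.0015,-0.002,-0.17,0,0,0,1]])

```text
t: 5.3
position: [0.4623, -0.3082, 0.0769]
tcp_rot: [2.099, 2.337, 0.0]
force: [0.1, -0.1, -0.3]
opening: 0.0878
finger_force: 0.0
```

>>> send_rows(rows=[[0,0,0,0,0,0,0.5],[0,0,0,0,0,0,0.3],[0,0,0,0,0,0,0.2],[0,0,0,0,0,0,0.1],[0,0,0,0,0,0,0],[0,0,0,0,0,0,-0.2],[0,0,0,0,0,0,-0.2],[0,0,0,0,0,0,-0.2],[0,0,0,0,0,0,-0.2],[0,0,0,0,0,0,-0.2]], newtons=20)

```text
t: 6.3
position: [0.4624, -0.3083, 0.077]
tcp_rot: [2.099, 2.336, 0.0]
force: [2.0, -0.1, 3.8]
opening: 0.0566
finger_force: 20.0
```

>>> send_rows(rows=[[0,0,0.02,0,0,0,-0.2],[0,0,0.06,0,0,0,-0.2],[0,0,0.1,0,0,0,-0.2],[0,0,0.15,0,0,0,-0.2],[0,0,0.2,0,0,0,-0.2],[0.01,0.02,0.24,0,0,0,-0.2],[0.04,0.06,0.257,0,0,0,-0.2],[0.07,0.11,0.257,0,0,0,-0.2],[0.1,0.16,0.257,0,0,0,-0.2],[0.13,0.21,0.257,0,0,0,-0.2]])

```text
t: 7.3
position: [0.5591, -0.149, 0.2697]
tcp_rot: [-2.099, -2.335, 0.001]
force: [1.4, -0.6, -4.4]
opening: 0.0564
finger_force: 20.0
```

>>> send_rows(rows=[[0.025,0.045,0,0,0,0,-0.2],[0.05,0.09,0,0,0,0,-0.2],[0.07,0.13,0,0,0,0,-0.2],[0.08,0.15,0,0,0,0,-0.2],[0.088,0.161,0,0,0,0,-0.2],[0.088,0.161,0,0,0,0,-0.2],[0.088,0.161,0,0,0,0,-0.2],[0.088,0.161,0,0,0,0,-0.2],[0.088,0.161,0,0,0,0,-0.2],[0.088,0.161,0,0,0,0,-0.2]])

```text
t: 8.3
position: [0.6253, -0.0306, 0.2696]
tcp_rot: [-2.101, -2.336, 0.0]
force: [-0.6, -0.0, -5.0]
opening: 0.0567
finger_force: 20.0
```

```bash
python3 - <<'E'
from h import *
w=snap("wrist"); save(w,"w3"); o=robot.observe(); p=o["position"]; print(p,o["t"],o["force"],o["opening"])
print("rim",rim(w,p[2]+.035,p,.045,.008))
P=cloud(w)
m=(abs(P[:,:,2]-.115)<.006)&(np.hypot(P[:,:,0]-.626,P[:,:,1]-.05)<.1)
cs,h=cv2.findContours(m.astype(np.uint8),cv2.RETR_CCOMP,cv2.CHAIN_APPROX_NONE)
for k,c in enumerate(cs):
    if len(c)>40:
        q=onplane(w,c.reshape(-1,2),.117)[:,:2].astype(np.float32); print(h[0][k][3]>=0,len(c),cv2.fitEllipse(q*1000),cv2.minEnclosingCircle(q),cv2.minAreaRect(q))
E
```

```text
[ 0.62541949 -0.03045135  0.26959347] 8.35 [-0.56206961  0.02016573 -4.69025376] 0.05641004644916561
rim (((624.1453857421875, -25.129711151123047), (41.98722839355469, 66.64104461669922), 95.93773651123047), ((0.6237927675247192, -0.023902785032987595), 0.041354771703481674))
False 565 ((626.0881958007812, 49.29866027832031), (151.89044189453125, 152.87506103515625), 34.95311737060547) ((0.6260051727294922, 0.04898121953010559), 0.09137872606515884) ((0.6263028383255005, 0.049144234508275986), (0.12990596890449524, 0.13004949688911438), 16.881301879882812)
True 176 ((626.1275634765625, 49.119083404541016), (55.14413833618164, 55.275421142578125), 164.8932342529297) ((0.626223087310791, 0.04908675327897072), 0.028413468971848488) ((0.6258875131607056, 0.049107473343610764), (0.055821679532527924, 0.054991476237773895), 51.15999984741211)
```

View pics/w3.png

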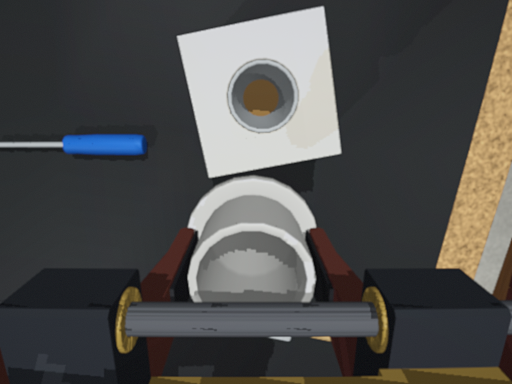

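The view shows the bore at about (262,96), with the held crucible upright and its rim near (252,270). The bore is at (0.6262, 0.0491), so I'll move over it and lower.

>>> send_rows(rows=[[0.001,0.04,0,0,0,0,-0.2],[0.001,0.08,0,0,0,0,-0.2],[0.001,0.106,0,0,0,0,-0.2],[0.001,0.106,0,0,0,0,-0.2],[0.001,0.106,-0.03,0,0,0,-0.2],[0.001,0.106,-0.06,0,0,0,-0.2],[0.001,0.106,-0.08,0,0,0,-0.2],[0.001,0.106,-0.1,0,0,0,-0.2],[0.001,0.106,-0.1,0,0,0,-0.2],[0.001,0.106,-0.1,0,0,0,-0.2]])

```text
t: 9.35
position: [0.6266, 0.0494, 0.1946]
tcp_rot: [2.1, 2.337, -0.0]
force: [0.6, -0.2, -4.1]
opening: 0.0567
finger_force: 20.0
```

>>> send_rows(rows=[[0,0,-0.01,0,0,0,-0.2],[0,0,-0.02,0,0,0,-0.2],[0,0,-0.03,0,0,0,-0.2],[0,0,-0.04,0,0,0,-0.2],[0,0,-0.05,0,0,0,-0.2],[0,0,-0.057,0,0,0,-0.2],[0,0,-0.064,0,0,0,-0.2],[0,0,-0.07,0,0,0,-0.2],[0,0,-0.07,0,0,0,-0.2],[0,0,-0.07,0,0,0,-0.2]])

```text
t: 10.35
position: [0.6265, 0.0496, 0.1421]
tcp_rot: [2.099, 2.337, 0.0]
force: [0.4, -0.2, -4.9]
opening: 0.0563
finger_force: 20.0
```

>>> send_rows(rows=[[0,0,-0.002,0,0,0,-0.2],[0,0,-0.004,0,0,0,-0.2],[0,0,-0.006,0,0,0,-0.2],[0,0,-0.008,0,0,0,-0.2],[0,0,-0.009,0,0,0,-0.2],[0,0,-0.01,0,0,0,-0.2],[0,0,-0.011,0,0,0,-0.2],[0,0,-0.012,0,0,0,-0.2],[0,0,-0.012,0,0,0,-0.2],[0,0,-0.012,0,0,0,-0.2]])

```text
t: 11.35
position: [0.6263, 0.0496, 0.133]
tcp_rot: [-2.1, -2.337, 0.0]
force: [-0.6, 0.3, -4.7]
opening: 0.0563
finger_force: 20.0
```

>>> send_rows(rows=[[0,0,-0.0005,0,0,0,-0.2],[0,0,-0.001,0,0,0,-0.2],[0,0,-0.0015,0,0,0,-0.2],[0,0,-0.002,0,0,0,-0.2],[0,0,-0.0023,0,0,0,-0.2],[0,0,-0.0026,0,0,0,-0.2],[0,0,-0.0028,0,0,0,-0.2],[0,0,-0.003,0,0,0,-0.2],[0,0,-0.003,0,0,0,-0.2],[0,0,-0.003,0,0,0,-0.2]])

```text
t: 12.35
position: [0.6266, 0.0494, 0.132]
tcp_rot: [2.099, 2.337, 0.0]
force: [-4.2, -3.5, 8.7]
opening: 0.0562
finger_force: 20.0
```

Contact came at the expected seated height of 0.132, so I'll release.

>>> send_rows(rows=[[0,0,0,0,0,0,0.3],[0,0,0,0,0,0,0.4],[0,0,0,0,0,0,0.6],[0,0,0,0,0,0,0.8],[0,0,0,0,0,0,1],[0,0,0,0,0,0,1],[0,0,0,0,0,0,1],[0,0,0.01,0,0,0,1],[0,0,0.03,0,0,0,1],[0,0,0.06,0,0,0,1]])

```text
t: 13.35
position: [0.6258, 0.0496, 0.1763]
tcp_rot: [-2.099, -2.336, 0.002]
force: [1.1, -0.0, -0.0]
opening: 0.0879
finger_force: 0.0
```

>>> send_rows(rows=[[0,0,0.04,0,0,0,1],[0,0,0.08,0,0,0,1],[0,-0.03,0.12,0,0,0,1],[0,-0.06,0.12,0,0,0,1],[0,-0.06,0.12,0,0,0,1],[0,-0.06,0.12,0,0,0,1],[0,-0.06,0.12,0,0,0,1],[0,-0.06,0.12,0,0,0,1],[0,-0.06,0.12,0,0,0,1],[0,-0.06,0.12,0,0,0,1]])

```text
t: 14.35
position: [0.6262, 0.0051, 0.2654]
tcp_rot: [-2.099, -2.337, 0.001]
force: [-1.3, -0.3, 0.7]
opening: 0.0882
finger_force: 0.0
```

```bash
cat >> h.py <<'E'
def plane(w,c,z,R,tol=.006,r0=0):
    P=cloud(w); r=np.hypot(P[:,:,0]-c[0],P[:,:,1]-c[1]); q=P[(abs(P[:,:,2]-z)<tol)&(r<R)&(r>r0)]
    k=np.linalg.lstsq(np.c_[q[:,:2]-c,np.ones(len(q))],q[:,2],rcond=None)[0]
    return len(q),"tilt deg",np.degrees(k[:2]).round(2),"z",k[2].round(4)
E
python3 - <<'E'
from h import *
w=snap("wrist"); save(w,"w4"); o=robot.observe(); print(o["position"],o["t"],o["force"])
c=np.array([.6264,.0494])
print("rim",rim(w,.167,c,.045,.008)); print(plane(w,c,.167,.032)); print("collar",plane(w,c,.125,.036,.004,.029)); print("brick",plane(w,c,.115,.06,.004,.042))
E
```

```text
[0.62624918 0.00500896 0.26545852] 14.4 [ 0.41858824 -0.19009029  0.66265612]
rim (((626.013671875, 48.58518600463867), (54.677711486816406, 54.92293167114258), 170.2692413330078), ((0.6260131597518921, 0.04854815453290939), 0.028012754395604134))
(1147, 'tilt deg', array([-0.25,  0.74]), 'z', np.float64(0.1671))
collar (998, 'tilt deg', array([-0.06, -0.34]), 'z', np.float64(0.1257))
brick (6630, 'tilt deg', array([-0.04, -0.06]), 'z', np.float64(0.1157))
```

View pics/w4.png

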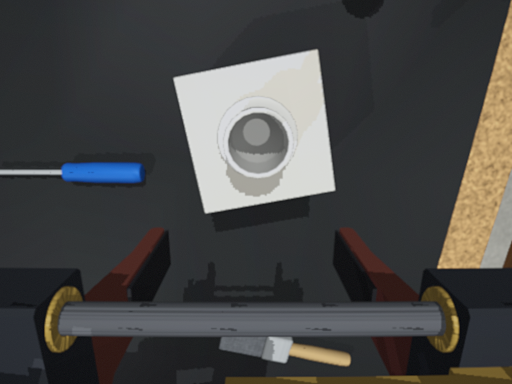

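The crucible is seated with its rim at about (258,143), level, at z 0.167. Next, the funnel.

>>> send_rows(rows=[[-0.02,0.06,0,0,0,0,1],[-0.04,0.12,0,0,0,0,1],[-0.06,0.18,0,0,0,0,1],[-0.08,0.24,0,0,0,0,1],[-0.1,0.3,0,0,0,0,1],[-0.115,0.36,-0.03,0,0,0,1],[-0.125,0.39,-0.06,0,0,0,1],[-0.132,0.414,-0.087,0,0,0,1],[-0.132,0.414,-0.087,0,0,0,1],[-0.132,0.414,-0.087,0,0,0,1]])

```text
t: 15.4
position: [0.5272, 0.3152, 0.2003]
tcp_rot: [-2.098, -2.338, 0.002]
force: [0.0, 0.1, 0.6]
opening: 0.0878
finger_force: 0.0
```

>>> send_rows(rows=[[0,0,0,0,0,0,1],[0,0,0,0,0,0,1],[0,0,0,0,0,0,1],[0,0,0,0,0,0,1],[0,0,0,0,0,0,1],[0,0,0,0,0,0,1],[0,0,0,0,0,0,1],[0,0,0,0,0,0,1],[0,0,0,0,0,0,1],[0,0,0,0,0,0,1]])

```text
t: 16.4
position: [0.5273, 0.3152, 0.2005]
tcp_rot: [-2.099, -2.337, 0.0]
force: [0.2, 0.7, -0.1]
opening: 0.0879
finger_force: 0.0
```

```bash
python3 - <<'E'
from h import *
w=snap("wrist"); save(w,"w5"); o=robot.observe(); print(o["position"],o["t"],o["force"])
print("rim",rim(w,.092,(.5274,.3153),.045,.006))
E
```

```text
[0.52730931 0.31517811 0.20046497] 16.45 [-0.45559259  0.35391613  0.08048565]
rim (((528.5087280273438, 316.1316833496094), (60.577152252197266, 61.6112060546875), 5.793698787689209), ((0.5285041332244873, 0.3161667585372925), 0.03138643130660057))
```

View pics/w5.png

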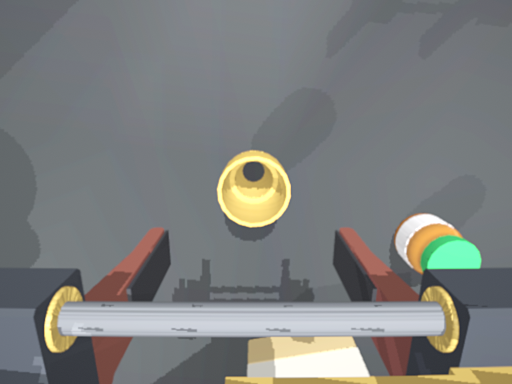

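The funnel's rim is centred at about (254,192), and the jar at (440,250) is clear of the fingers. I'll descend and grip gently.

>>> send_rows(rows=[[0.0016,0.0012,-0.03,0,0,0,1],[0.0016,0.0012,-0.06,0,0,0,1],[0.0016,0.0012,-0.09,0,0,0,1],[0.0016,0.0012,-0.12,0,0,0,1],[0.0016,0.0012,-0.145,0,0,0,1],[0.0016,0.0012,-0.165,0,0,0,1],[0.0016,0.0012,-0.18,0,0,0,1],[0.0016,0.0012,-0.187,0,0,0,1],[0.0016,0.0012,-0.187,0,0,0,1],[0.0016,0.0012,-0.187,0,0,0,1]])

```text
t: 17.45
position: [0.529, 0.3163, 0.0608]
tcp_rot: [2.099, 2.337, 0.001]
force: [0.1, -0.6, 0.2]
opening: 0.0879
finger_force: 0.0
```

>>> send_rows(rows=[[0,0,0,0,0,0,0.6],[0,0,0,0,0,0,0.5],[0,0,0,0,0,0,0.4],[0,0,0,0,0,0,0.3],[0,0,0,0,0,0,0.2],[0,0,0,0,0,0,0],[0,0,0,0,0,0,0],[0,0,0,0,0,0,0],[0,0,0,0,0,0,0],[0,0,0,0,0,0,0]], newtons=14)

```text
t: 18.45
position: [0.5288, 0.3162, 0.0605]
tcp_rot: [2.099, 2.337, 0.001]
force: [-0.7, 1.0, 6.0]
opening: 0.0623
finger_force: 14.0
```

>>> send_rows(rows=[[0,0,0.02,0,0,0,0],[0,0,0.06,0,0,0,0],[0,0,0.11,0,0,0,0],[0,0,0.16,0,0,0,0],[0,0,0.21,0,0,0,0],[0,0,0.26,0,0,0,0],[0.01,-0.03,0.293,0,0,0,0],[0.03,-0.08,0.293,0,0,0,0],[0.05,-0.13,0.293,0,0,0,0],[0.07,-0.18,0.293,0,0,0,0]])

```text
t: 19.45
position: [0.5808, 0.1797, 0.2807]
tcp_rot: [2.099, 2.338, -0.0]
force: [-0.2, 0.8, -1.4]
opening: 0.0622
finger_force: 14.0
```

>>> send_rows(rows=[[0.02,-0.05,0,0,0,0,0],[0.035,-0.1,0,0,0,0,0],[0.05,-0.14,0,0,0,0,0],[0.058,-0.165,0,0,0,0,0],[0.06,-0.177,0,0,0,0,0],[0.06,-0.177,0,0,0,0,0],[0.06,-0.177,0,0,0,0,0],[0.06,-0.177,0,0,0,0,0],[0.06,-0.177,0,0,0,0,0],[0.06,-0.177,0,0,0,0,0]])

```text
t: 20.45
position: [0.6259, 0.0491, 0.28]
tcp_rot: [-2.098, -2.338, 0.0]
force: [-0.3, 0.1, -1.0]
opening: 0.0627
finger_force: 14.0
```

```bash
python3 - <<'E'
from h import *
s=snap("scene");w=snap("wrist")
cv2.imwrite("pics/c.png",cv2.resize(np.hstack([s["image"][100:300,180:380],w["image"][100:300,150:350]])[:,:,::-1],None,fx=2,fy=2))
E
```

```text
(no output)
```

View pics/c.png

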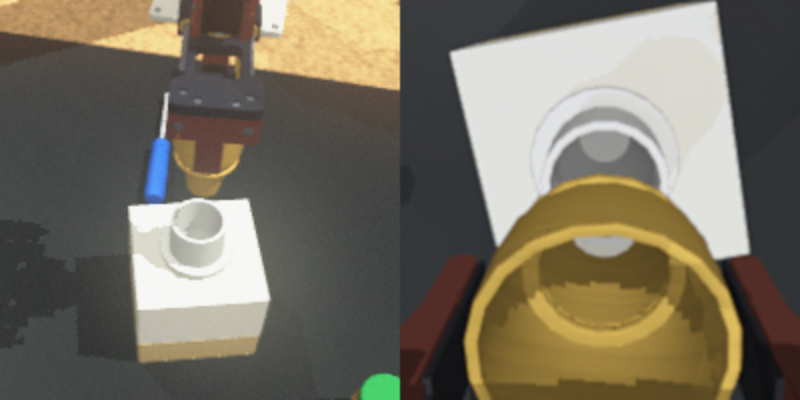

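The left crop shows the funnel upright above the crucible mouth (195,220). In the right crop the funnel (603) and mouth (605) line up sideways. Now I'll lower it.

>>> send_rows(rows=[[0,0,-0.02,0,0,0,0],[0,0,-0.04,0,0,0,0],[0,0,-0.055,0,0,0,0],[0,0,-0.067,0,0,0,0],[0,0,-0.079,0,0,0,0],[0,0,-0.09,0,0,0,0],[0,0,-0.1,0,0,0,0],[0,0,-0.108,0,0,0,0],[0,0,-0.108,0,0,0,0],[0,0,-0.108,0,0,0,0]])

```text
t: 21.55
position: [0.6262, 0.0483, 0.1991]
tcp_rot: [2.099, 2.337, 0.0]
force: [0.2, -0.5, -1.6]
opening: 0.0621
finger_force: 14.0
```

>>> send_rows(rows=[[0,0,-0.002,0,0,0,0],[0,0,-0.004,0,0,0,0],[0,0,-0.006,0,0,0,0],[0,0,-0.008,0,0,0,0],[0,0,-0.009,0,0,0,0],[0,0,-0.01,0,0,0,0],[0,0,-0.011,0,0,0,0],[0,0,-0.012,0,0,0,0],[0,0,-0.012,0,0,0,0],[0,0,-0.012,0,0,0,0]])

```text
t: 22.55
position: [0.6261, 0.0483, 0.19]
tcp_rot: [2.1, 2.337, 0.0]
force: [0.7, -0.3, -0.9]
opening: 0.0623
finger_force: 14.0
```

Free so far; the last 2–3 mm go slowly.

>>> send_rows(rows=[[0,0,-0.0005,0,0,0,0],[0,0,-0.001,0,0,0,0],[0,0,-0.0015,0,0,0,0],[0,0,-0.002,0,0,0,0],[0,0,-0.0023,0,0,0,0],[0,0,-0.0026,0,0,0,0],[0,0,-0.0029,0,0,0,0],[0,0,-0.003,0,0,0,0],[0,0,-0.003,0,0,0,0],[0,0,-0.003,0,0,0,0]])

```text
t: 23.55
position: [0.6261, 0.0483, 0.1878]
tcp_rot: [2.1, 2.337, 0.0]
force: [-1.3, -0.3, -2.2]
opening: 0.0627
finger_force: 14.0
```

>>> send_rows(rows=[[0,0,-0.0002,0,0,0,0],[0,0,-0.0004,0,0,0,0],[0,0,-0.0006,0,0,0,0],[0,0,-0.0008,0,0,0,0],[0,0,-0.001,0,0,0,0],[0,0,-0.0011,0,0,0,0],[0,0,-0.0012,0,0,0,0],[0,0,-0.0013,0,0,0,0],[0,0,-0.0013,0,0,0,0],[0,0,-0.0013,0,0,0,0]])

```text
t: 24.55
position: [0.6261, 0.0483, 0.1876]
tcp_rot: [2.099, 2.337, 0.0]
force: [-3.3, 0.3, 7.4]
opening: 0.063
finger_force: 14.0
```

Contact is at the expected height (0.1876). I'll release, rise straight up and check.

>>> send_rows(rows=[[0,0,0,0,0,0,0.5],[0,0,0,0,0,0,0.6],[0,0,0,0,0,0,0.8],[0,0,0,0,0,0,1],[0,0,0,0,0,0,1],[0,0,0,0,0,0,1],[0,0,0,0,0,0,1],[0,0,0.01,0,0,0,1],[0,0,0.03,0,0,0,1],[0,0,0.06,0,0,0,1]])

```text
t: 25.55
position: [0.6255, 0.0483, 0.2323]
tcp_rot: [-2.099, -2.336, 0.002]
force: [-0.3, -0.0, 0.6]
opening: 0.0878
finger_force: 0.0
```

>>> send_rows(rows=[[0,0,0.04,0,0,0,1],[0,0,0.08,0,0,0,1],[0,-0.03,0.11,0,0,0,1],[0,-0.06,0.13,0,0,0,1],[0,-0.08,0.13,0,0,0,1],[0,-0.08,0.13,0,0,0,1],[0,-0.08,0.13,0,0,0,1],[0,-0.08,0.13,0,0,0,1],[0,-0.08,0.13,0,0,0,1],[0,-0.08,0.13,0,0,0,1]])

```text
t: 26.55
position: [0.6259, -0.0111, 0.3287]
tcp_rot: [-2.098, -2.337, 0.001]
force: [-0.2, -0.4, 0.2]
opening: 0.088
finger_force: 0.0
```

```bash
python3 - <<'E'
from h import *
w=snap("wrist"); s=snap("scene"); o=robot.observe(); print(o["position"],o["t"],o["force"])
c=np.array([.626,.0487])
print("funnel",rim(w,.219,c,.045,.008),plane(w,c,.219,.034,.006,.026)); print("collar",plane(w,c,.125,.036,.004,.029))
cv2.imwrite("pics/d.png",cv2.resize(np.hstack([s["image"][100:300,180:380],w["image"][50:250,150:350]])[:,:,::-1],None,fx=2,fy=2))
E
```

```text
[ 0.62602031 -0.0112846   0.32892783] 26.65 [-0.32133311 -0.44029819 -0.0652594 ]
funnel (((625.51708984375, 47.95418167114258), (60.682621002197266, 61.02437973022461), 0.08216604590415955), ((0.6257240772247314, 0.047867849469184875), 0.031144894659519196)) (989, 'tilt deg', array([-0.09,  0.43]), 'z', np.float64(0.219))
collar (31, 'tilt deg', array([ 1.25, -3.45]), 'z', np.float64(0.1275))
```

View pics/d.png

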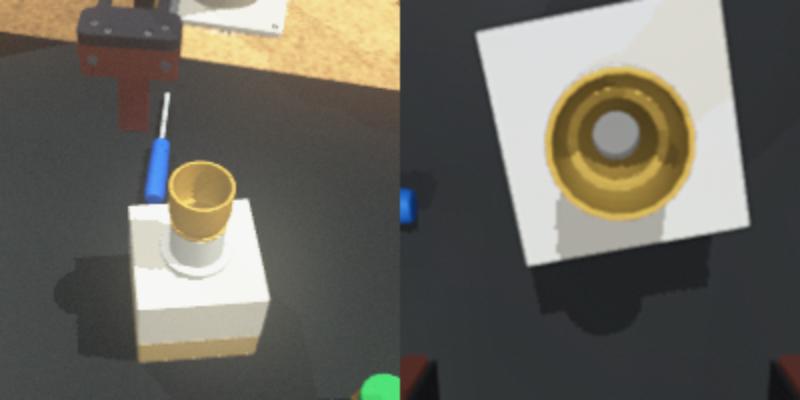

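The funnel sits level on the crucible, with its top at 0.219 as expected (left crop at (202,195), right crop at (620,143)). The crucible collar is flat on the sleeve and the gripper is clear.

```bash
python3 -c "
from bench import robot
print(robot.close_job())"
```

```text
the job is handed in; nothing more can be done
None
```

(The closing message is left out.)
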